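# Gather the warmed caps in the corner of their tote

### The job

Swing the lid of the white warming box right back against its stop, lift out the steel tote (it has a black carrying handle), and over the blue mat tip it towards its yellow corner until all three blue caps have slid together into that corner. Finish holding it there so that I can pick the caps out: still in the gripper, tipped and steady in the air well clear of the mat, not put down and not let go. Lose no cap, leave the lid open, and leave everything else on the bench where it is.

Things in the scene. Friction and masses are not known exactly. Their poses are not given: they have to be found in the camera images.
- warmer: White benchtop warming box, fixed to the bench: open-topped shell 210 (x) x 270 (y) x 130 mm high with 20 mm walls and a 20 mm floor, so a chamber of 170 x 230 mm, 110 mm deep. Origin: centre of its underside on the bench. x points to the rear (hinge) side, y to its left; its front with the dark display looks to -x, roughly towards the robot. It may stand on the robot's left or right.
- lid (a joint): Angle of the box's lid (rad): 0 shut, 1.75 fully open against its stop, just past upright; it starts shut or a little ajar. The hinge axis runs along the box's y at the rear top edge. The lid has a stiff friction hinge: it stays wherever it is left, and takes about 4 to 5 N at the handle to move.
- lid_hinge (a point): Middle of the lid's hinge axis, at the top of the rear wall, 131 mm above the bench. It turns with the lid: when shut its x points to the rear and its z up. The lid is a plate 210 x 270 mm, 12 mm thick, clear pane in a white frame; its free edge lies 210 mm to the front of the hinge when shut.
- lid_handle (a point): Middle of the lid's black bar handle: a round bar 11 mm thick and 110 mm long, along the box's y, with its centre 35 mm above the lid's outer face and 20 mm behind the free edge (190 mm in front of the hinge line and 47 mm above it when the lid is shut).
- tote: Polished steel carrying tote inside the box, loose, about 0.45 kg: outer 120 (x) x 180 (y) x 45 mm high, walls and floor 4 mm. Origin: centre of its underside; z up, y along its long side. A fixed flat-sided black handle bar bridges it lengthwise. At the start it stands upright on the chamber floor (20 mm above the bench), turned at most 0.08 rad from the box.
- tote_handle (a point): Middle of the tote's handle bar, 88 mm above the tote's underside; axes as the tote. The bar runs along the tote's y, 12 mm wide (x), 16 mm high and 172 mm long, on a post at either end.
- tote_corner (a point): The tote's marked corner (yellow guard outside it): the inner corner where floor and walls meet, at x +56, y +86, z +4 mm from the tote's origin; axes as the tote.
- cap1: Blue plastic screw cap lying loose in the tote, 28 mm across, 18 mm high, 10 g. Origin: centre of its underside. Caps are slippery: they start to slide at roughly 10 to 15 degrees and run along the walls right into a corner when the floor slopes some 30 degrees straight towards it.
- cap2: The second cap, like cap1.
- cap3: The third cap, like cap1.
- mat: Blue silicone mat lying fixed on the bench beside the box, on the robot's other side: 220 (x) x 280 (y) x 3 mm. Origin: centre of its underside; x away from the robot. Forceps and a culture dish (14 mm high) lie on it and stay there.
- forceps: Steel forceps lying on the mat, 135 mm long, 5 mm high. Bystander.
- dish: Small closed culture dish on the mat, 60 mm across, 14 mm high. Bystander.
- media_bottle: Glass bottle with an orange cap, 64 mm across, 140 mm high, upright behind. Bystander.
- amber_jar: Amber jar with a white cap, 60 mm across, 90 mm high, upright behind. Bystander.
- dish_stack: Stack of four culture dishes, 60 mm across, 57 mm high, at the robot's right. Bystander.
- tip_box: Blue pipette-tip box with a clear lid, 85 x 120 x 65 mm, at the far left. Bystander.
- tube_stand: Round stand with four capped tubes, 70 mm across, 108 mm high, at the robot's left. Bystander.
- tube_rack: White tube rack, 75 x 160 mm, 86 mm high, at the far right. Bystander.
- table: The stainless bench; its top is at height 0.

How it is judged (in metres and radians):
On the way, in this order (a step that is already met when the one before it is completed fails the run):
1. the lid is open against its stop (value of joint lid above 1.65 rad), for 0.2 s.
2. the tote is held up out of the box by the gripper (height (world z) of tote above 0.13 m and contact force between tote and the fingers above 1 N and contact force between tote and warmer below 0.05 N), for 0.2 s.
At the end, for the whole second after the job is handed in: Lid over 1.6 rad; tote carried by the fingers alone, touching nothing else, its middle over the mat (or up to 20 mm past its edge), tipped 15 to 69 degrees, still (30 mm/s), its marked corner over 50 mm above the bench; all three caps at rest within 80 mm of that corner (value of joint lid above 1.6 rad and angle between tote's own z axis and vertical between 0.26 and 1.2 rad and distance between each of cap1, cap2, cap3 and tote_corner below 0.08 m and linear speed of each of cap1, cap2, cap3, tote below 0.03 m/s and contact force between tote and the fingers above 1 N and contact force between tote and warmer below 0.05 N and contact force between tote and mat below 0.05 N and contact force between tote and table below 0.05 N and contact force between tote and media_bottle below 0.05 N and contact force between tote and amber_jar below 0.05 N and contact force between tote and dish_stack below 0.05 N and contact force between tote and tip_box below 0.05 N and contact force between tote and tube_stand below 0.05 N and contact force between tote and tube_rack below 0.05 N and contact force between tote and forceps below 0.05 N and contact force between tote and dish below 0.05 N and height (world z) of tote_corner above 0.05 m and x of tote in the frame of mat between -0.13 and 0.13 m and y of tote in the frame of mat between -0.16 and 0.16 m); the arm keeps its last pose, push and grip.
It fails at once if something standing on the bench is shoved more than 25 mm or knocked over (distance of any of media_bottle, amber_jar, dish_stack, tip_box, tube_stand, tube_rack from where it was at the start of the episode above 0.025 m or angle between any of media_bottle, amber_jar, dish_stack, tip_box, tube_stand, tube_rack's own z axis and vertical above 0.5 rad).
It fails at once if the forceps or the dish on the mat is shoved more than 25 mm or knocked over (distance of any of forceps, dish from where it was at the start of the episode above 0.025 m or angle between any of forceps, dish's own z axis and vertical above 0.5 rad).
It fails at once if a cap falls out of the tote (distance between any of cap1, cap2, cap3 and tote above 0.16 m).
It also fails if it takes over 67 s, if anything falls off the work surface, if the arm or the gripper's body presses on something with over 40 N, if the wrist force passes 120 N, or if a joint passes its speed limit or range.

### The arm

A 7-joint arm with a two-finger parallel gripper is mounted at the origin on the work surface. World frame = base frame: x ahead of the robot, y to its left, z up, the work surface at z = 0. Lengths are in m, angles in degrees, forces in N, time in s.
With the tool pointing down it reaches from about 0.35 to 0.9 m from the base axis. Payload 7.2 kg.
Tool frame: the origin (TCP) lies at the very end of the fingers, on their centre line; the grasp point (between the pads) lies ctrl.grip_depth behind it (ctrl.grip_depth is the distance from the TCP to the grasp point, in m); z points along the fingers, y is the line along which they close (so a half turn about z gives the same grasp; the last joint's range is limited). The gripper opens to 85 mm and grips with 20 to 120 N. Pads are 22 mm wide; open, the fingers measure 114 mm over their backs; the gripper's body (76 mm by 85 mm) begins 54 mm behind the grasp point. The pads swing forward as they close: fully open they stand 13 mm farther back than shut.
Start: joints at [-74.782, 23.554, -0.728, 91.456, 0.321, 64.991, -4.71], TCP at [0.205, 0.591, 0.231] pointing down, gripper open.
Joint ranges: [-169.25, 169.25], [-16.82, 113.86], [-84.01, 82.57], [7.8, 145.47], [-59.2, 239.2], [7.22, 106.19], [-163.78, 163.78]. Speed limits (degrees/s): [136.94, 136.94, 172.46, 172.46, 180, 180, 180].

### API

Orientations are given as a 3x3 rotation matrix whose columns are the frame's x, y, z axes.
In Python, from workcell import ctrl gives the robot as it stands.
- The arm moves only by the tool jog_arm, never from a script. Its argument "rows" is a list of rows, each a list of 7 numbers: the shift along the world's x, y, z in m, then the turn, a rotation vector about the world's x, y, z in degrees, then the closure, from -1 (fully open) to 1 (shut), so that 0 is half open. In form: [[tx, ty, tz, ax, ay, az, claw], ...]. A call has 1 to 12 rows; each row is the pose to reach, as a shift and turn from the pose commanded when the call began; what a row does not reach only later rows make up. A row lasts 1/8 s, in which the tool goes at most 62.5 mm and 10.7 degrees, less where a joint would pass 70% of its speed; a pose out of reach is approached as far as the arm can. A call with a gripper value outside its range is refused whole. The fingers move at their own pace and stop on an object; "grip_force" is the grip in N (left out, the last holds). Time passes only in rows, so rows that repeat a pose let the fingers close. It gives the time, the measured TCP pose, the force, the opening and the grip force at its end, in the units of the state.
- ctrl.observe(): the state, without advancing time (a new reading comes with each control period).
- ctrl.camera(name): name is "scene" or "top" or "wrist"; returns (picture, depth): 400x640x3 uint8, red, green, blue; 400x640 float32, m along the optical axis (not along the pixel's ray), 0 where there is no reading.
- ctrl.camera_model(name): a dict with "intrinsics" (3x3 intrinsics, pixels), "xyz" and "rotation" of the camera in the world; the wrist camera has in their place "tool_from_camera" (4x4, takes a point from camera to tool coordinates, whose origin is the TCP and whose axes are the flange's). Camera axes: x right, y up, looking along -z (the intrinsics and any distortion apply to the point x, -y, -z); pixel columns grow to the right and rows downward; lengths in m; the calibration is good to about 2 mm. The wrist camera is an equidistant fisheye: a pixel r from the principal point sees the ray r / f radians off the axis. A picture is of the moment at which its call begins: read the wrist's pose just before it. camera_model takes no time and is no camera call.
- ctrl.hand_in(): hands the job in; it is judged then, once.
The state is a dict: "clock": time; "joint_pos": joint angles; "dq": joint speeds; "effort": joint torques, N m; "position": TCP position; "ee_rot": TCP orientation; "force": force on the tool from outside, world axes, zero at the start; "ft_torque": the same for the moment, N m; "grip_width": finger opening in m; "gripper_force": force on a finger pad.
Only numpy, scipy, OpenCV 4.12 (cv2) and the standard library are available. Lean on these libraries where they do the work, as an engineer would, in place of code of your own. Each camera call takes 0.05 s, during which the arm holds its last target. There are 200 camera calls.

## Working session

There is one attempt and no reset: what is moved stays moved. The work goes in short steps, Python scripts to look and compute and a tool call to move; the robot and the scene stay as the last step left them, time stands still between calls to the robot, and variables do not carry over. Pictures are saved under pics/ and viewed, at most 10 in all, crops included, and the job is handed in when it is done.

Besides the shell and the picture viewer there is one more tool, called after "Emit:" as name(argument=value, ...), one argument or row to a line, values as JSON. jog_arm: Moves the arm, as the interface text tells. Its arguments: {"type":"object","properties":{"rows":{"type":"array","items":{"type":"array","items":{"type":"number"}}},"grip_force":{"type":"number"}},"required":["rows"]}

```bash
ls; mkdir -p pics
cat > h.py <<'E'
import numpy as np, cv2
from workcell import ctrl
def cloud(name):
    im,d=ctrl.camera(name); m=ctrl.camera_model(name); K=np.array(m["intrinsics"])
    v,u=np.mgrid[0:d.shape[0],0:d.shape[1]]
    x=(u-K[0,2])/K[0,0]*d; y=(v-K[1,2])/K[1,1]*d
    P=np.stack([x,-y,-d],-1)@np.array(m["rotation"]).T+np.array(m["xyz"])
    P[d==0]=np.nan
    return im,d,P
E
python3 - <<'E'
from h import *
for n in("top","scene"):
    im,d,P=cloud(n); cv2.imwrite(f"pics/{n}0.png",im[...,::-1]); np.savez(f"{n}0.npz",im=im,P=P); m=ctrl.camera_model(n); print(n,m)
s=ctrl.observe(); print(s, ctrl.grip_depth)
E
```

```text
pics
top {'intrinsics': array([[438.92919035,   0.        , 317.61849095],
       [  0.        , 438.92919035, 196.90434275],
       [  0.        ,   0.        ,   1.        ]]), 'xyz': array([4.93863254e-01, 1.39359949e-03, 1.42242523e+00]), 'rotation': array([[-0.0075082 ,  0.99596239, -0.08945697],
       [-0.99994062, -0.00818446, -0.00719519],
       [-0.0078983 ,  0.08939763,  0.9959647 ]])}
scene {'intrinsics': array([[428.2034186 ,   0.        , 314.2067483 ],
       [  0.        , 428.2034186 , 198.09603605],
       [  0.        ,   0.        ,   1.        ]]), 'xyz': array([1.40411871, 0.8824813 , 1.02700045]), 'rotation': array([[-0.74156534, -0.41548715,  0.52673644],
       [ 0.67063596, -0.43789253,  0.59874664],
       [-0.01811758,  0.79725816,  0.60336654]])}
{'clock': 0.1, 'joint_pos': array([-74.78238299,  23.59512884,  -0.7292238 ,  91.49783096,
         0.31693949,  64.98954043,  -4.70916335]), 'dq': array([ 0.07358309, -0.05674493,  0.03807079, -0.09788183, -0.0170442 ,
       -0.00467225, -0.00220162]), 'effort': array([ 2.36034655e-03, -6.01831770e+01,  6.83930665e-01, -3.00089085e+01,
        1.39911557e-02,  6.49010064e-03, -4.25442227e-05]), 'position': array([0.20463542, 0.59009495, 0.23055054]), 'ee_rot': array([[-9.44811133e-01,  3.27615227e-01, -4.31512074e-04],
       [ 3.27615510e-01,  9.44810185e-01, -1.33884470e-03],
       [-3.09289074e-05, -1.40632542e-03, -9.99999011e-01]]), 'force': array([-0.53921454, -1.01471798, -0.08786089]), 'ft_torque': array([-0.02381185,  0.01557241, -0.02897755]), 'gripper_force': 0.0, 'grip_width': 0.08580702011165955} 0.0187
```

View pics/top0.png

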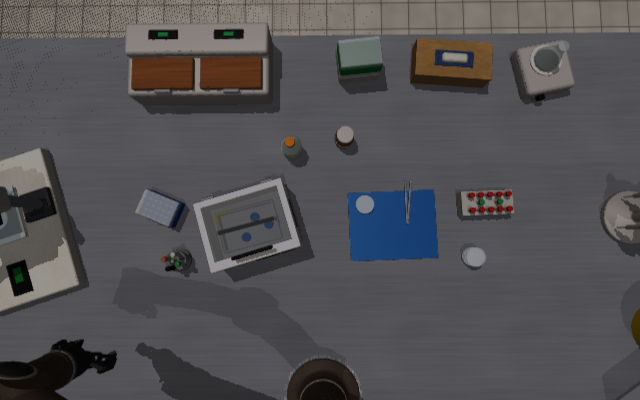

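View pics/scene0.png

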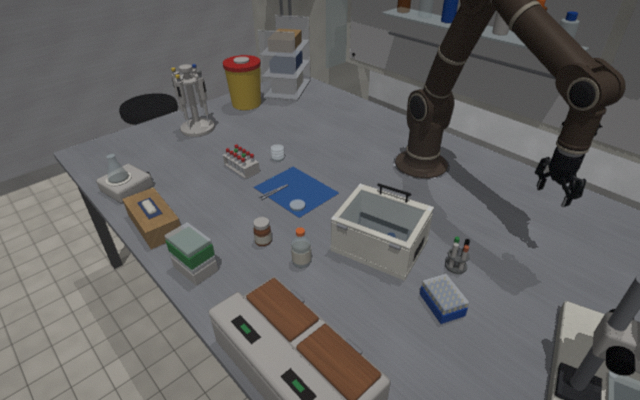

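The top view shows the warmer at about (247,225), its lid nearly shut and the lid handle at (253,254). Inside are the tote with its bar at (247,226) and three caps at (255,216), (268,224) and (247,237). The mat is at (393,225), with the bottle and jar behind the box. Next I'll measure these.

Run:
```python
from h import *
f=np.load("top0.npz"); im,P=f["im"],f["P"]
def at(u,v): print((u,v),P[v,u].round(3),im[v,u])
for q in [(253,253),(240,257),(268,250),(247,226),(255,216),(268,224),(247,237),(215,226),(220,190),(285,225),(240,262),(293,187),(200,205),(240,268),(295,240)]: at(*q)
z=P[...,2]; v,u=np.mgrid[0:400,0:640]
reg=(u>188)&(u<305)&(v>172)&(v<278)
m=reg&(z>.12)&(z<.165)
r=cv2.minAreaRect(P[m][:,:2].astype(np.float32)); print("top",r, np.percentile(P[m][:,2],[5,50,95]))
x=P[m]; A=np.c_[x[:,:2],np.ones(len(x))]; print("plane",np.linalg.lstsq(A,x[:,2],rcond=None)[0])
m=reg&(z>.165); print("handle",m.sum(),P[m].mean(0),cv2.minAreaRect(P[m][:,:2].astype(np.float32)), np.percentile(P[m][:,2],[5,50,95]))
hsv=cv2.cvtColor(im,cv2.COLOR_RGB2HSV)
b=(hsv[...,0]>95)&(hsv[...,0]<125)&(hsv[...,1]>150)&(hsv[...,2]>60)
mm=b&(u>340)&(u<445)&(v>180)&(v<270); print("mat",cv2.minAreaRect(P[mm][:,:2].astype(np.float32)))
y=(hsv[...,0]>18)&(hsv[...,0]<35)&(hsv[...,1]>90)&reg; print("yellow",y.sum(),np.c_[u[y],v[y]][:20].tolist(),P[y].mean(0) if y.any() else 0)
big=cv2.resize(im[170:280,185:310],None,fx=6,fy=5.4,interpolation=cv2.INTER_CUBIC); cv2.imwrite("pics/crop.png",np.clip(big[...,::-1]*1.6,0,255).astype(np.uint8))
```

```text
(253, 253) [0.449 0.191 0.193] [6 6 7]
(240, 257) [0.438 0.227 0.196] [5 4 5]
(268, 250) [0.456 0.154 0.154] [83 79 77]
(247, 226) [0.525 0.217 0.144] [35 36 39]
(255, 216) [0.554 0.194 0.142] [40 55 80]
(268, 224) [0.531 0.155 0.146] [39 54 80]
(247, 237) [0.493 0.216 0.147] [40 55 80]
(215, 226) [0.526 0.309 0.147] [85 84 83]
(220, 190) [ 0.647  0.33  -0.001] [75 74 78]
(285, 225) [0.527 0.106 0.149] [83 84 86]
(240, 262) [0.422 0.234 0.155] [130 128 128]
(293, 187) [ 0.655  0.092 -0.002] [85 84 88]
(200, 205) [0.587 0.354 0.148] [150 148 154]
(240, 268) [ 0.394  0.263 -0.003] [49 48 51]
(295, 240) [0.484 0.076 0.156] [150 149 155]
top ((0.5349579453468323, 0.22154615819454193), (0.21952776610851288, 0.27103811502456665), 16.44759750366211) [0.13947201 0.14640276 0.15522507]
plane [-0.05580659 -0.01604803  0.18002607]
handle 169 [0.45178046 0.19613126 0.19332021] ((0.4518154263496399, 0.19619078934192657), (0.010887827724218369, 0.12007326632738113), 16.43546485900879) [0.18921025 0.19353929 0.19700837]
mat ((0.537419319152832, -0.22342148423194885), (0.2217283397912979, 0.27143821120262146), 7.03050422668457)
yellow 33 [[226, 211], [222, 212], [223, 212], [224, 212], [225, 212], [226, 212], [218, 213], [219, 213], [220, 213], [221, 213], [222, 213], [215, 214], [216, 214], [217, 214], [218, 214], [219, 214], [215, 215], [216, 215], [215, 216], [216, 216]] [0.55387111 0.30034769 0.14274141]
```

View pics/crop.png

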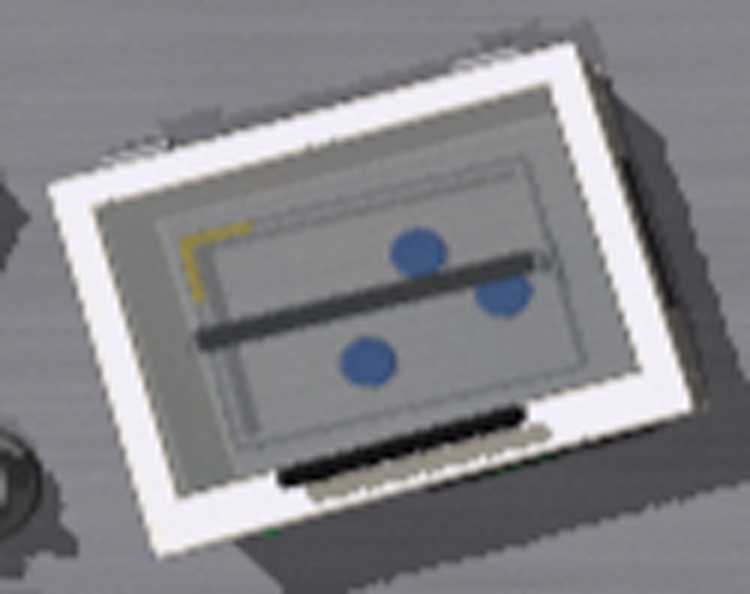

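The crop shows the lid slightly ajar (about 3°). The yellow corner is at the tote's rear left, and the bar runs from crop (205,340) to (533,262). The box yaw is about +16.4°, and the measured heights agree with the given sizes. I'll fix the tote's pose by intersecting camera rays with the bar-top height, while moving the arm over the lid handle.

Run:
```python
from h import *
m=ctrl.camera_model("top");K=np.array(m["intrinsics"]);R=np.array(m["rotation"]);t=np.array(m["xyz"])
def ray(cu,cv_,z):
    u,v=185+cu/6,170+cv_/5.4
    d=R@np.array([(u-K[0,2])/K[0,0],-(v-K[1,2])/K[1,1],-1]); return (t+d*(z-t[2])/d[2])
a,b=ray(205,340,.115),ray(533,262,.115); print(a,b,(a+b)/2,np.linalg.norm(a-b),np.degrees(np.arctan2(a[1]-b[1],a[0]-b[0]))-90)
c=[ray(160,222,.065),ray(522,152,.065),ray(585,368,.065),ray(240,448,.065)]
print(np.mean(c,0),[np.linalg.norm(c[i]-c[i-1]).round(3) for i in range(4)])
```

```text
[0.5060316  0.30445205 0.115     ] [0.5477019 0.1418006 0.115    ] [0.52686675 0.22312633 0.115     ] 0.1679044566391105 14.369758271299446
[0.53036584 0.22770523 0.065     ] [np.float64(0.136), np.float64(0.191), np.float64(0.128), np.float64(0.182)]
```

Emit:
jog_arm(
  rows=[
    [0.0,0.0,0.03,0,0,0,0.2],
    [0.03,-0.05,0.04,0,0,-8,0.2],
    [0.065,-0.1,0.04,0,0,-17,0.2],
    [0.1,-0.15,0.04,0,0,-26,0.2],
    [0.13,-0.2,0.04,0,0,-34,0.2],
    [0.16,-0.25,0.04,0,0,-42,0.2],
    [0.19,-0.3,0.04,0,0,-50,0.2],
    [0.22,-0.35,0.04,0,0,-54.5,0.2],
    [0.247,-0.394,0.04,0,0,-54.5,0.2],
    [0.247,-0.394,0.04,0,0,-54.5,0.2],
    [0.247,-0.394,0.04,0,0,-54.5,0.2],
  ],
)

```text
clock: 1.48
position: [0.4513, 0.197, 0.271]
ee_rot: [[-0.282, 0.959, -0.001], [0.959, 0.282, 0.0], [0.0, -0.001, -1.0]]
force: [-0.3, 0.9, 0.7]
grip_width: 0.034
gripper_force: 0.0
```

Emit:
jog_arm(
  rows=[
    [0,0,-0.04,0,0,0,0.2],
    [0,0,-0.07,0,0,0,0.2],
    [0,0,-0.096,0,0,0,0.2],
    [0,0,-0.096,0,0,0,0.2],
    [0,0,-0.096,0,0,0,1],
    [0,0,-0.096,0,0,0,1],
    [0,0,-0.096,0,0,0,1],
    [0,0,-0.096,0,0,0,1],
  ],
  grip_force=30,
)

```text
clock: 2.48
position: [0.45, 0.1969, 0.1758]
ee_rot: [[-0.283, 0.959, -0.003], [0.959, 0.283, 0.0], [0.001, -0.003, -1.0]]
force: [-6.3, -0.3, 0.0]
grip_width: 0.0097
gripper_force: 29.8
```

Run:
```python
import numpy as np
b=np.array([.959,.283])
for ph in np.r_[21:66:4,np.arange(66,114.1,4)]:
    a,a0=np.radians([ph,17.2]); s=.1957*(np.cos(a0)-np.cos(a)); print(int(ph),(b*s).round(3),round(.1957*(np.sin(a)-np.sin(a0)),3))
```

```text
21 [0.004 0.001] 0.012
25 [0.009 0.003] 0.025
29 [0.015 0.004] 0.037
33 [0.022 0.006] 0.049
37 [0.029 0.009] 0.06
41 [0.038 0.011] 0.071
45 [0.047 0.014] 0.081
49 [0.056 0.017] 0.09
53 [0.066 0.02 ] 0.098
57 [0.077 0.023] 0.106
61 [0.088 0.026] 0.113
65 [0.1  0.03] 0.119
66 [0.103 0.03 ] 0.121
70 [0.115 0.034] 0.126
74 [0.128 0.038] 0.13
78 [0.14  0.041] 0.134
82 [0.153 0.045] 0.136
86 [0.166 0.049] 0.137
90 [0.179 0.053] 0.138
94 [0.192 0.057] 0.137
98 [0.205 0.061] 0.136
102 [0.218 0.064] 0.134
106 [0.231 0.068] 0.13
110 [0.243 0.072] 0.126
114 [0.256 0.075] 0.121
```

Emit:
jog_arm(
  rows=[
    [0.004,0.001,0.012,0,0,0,1],
    [0.009,0.003,0.025,0,0,0,1],
    [0.015,0.004,0.037,0,0,0,1],
    [0.022,0.006,0.049,0,0,0,1],
    [0.029,0.009,0.06,0,0,0,1],
    [0.038,0.011,0.071,0,0,0,1],
    [0.047,0.014,0.081,0,0,0,1],
    [0.056,0.017,0.09,0,0,0,1],
    [0.066,0.02,0.098,0,0,0,1],
    [0.077,0.023,0.106,0,0,0,1],
    [0.088,0.026,0.113,0,0,0,1],
    [0.1,0.03,0.119,0,0,0,1],
  ],
)

```text
clock: 3.98
position: [0.5507, 0.2268, 0.2979]
ee_rot: [[-0.283, 0.959, -0.001], [0.959, 0.283, 0.002], [0.002, -0.001, -1.0]]
force: [-8.2, -2.4, 8.1]
grip_width: 0.0098
gripper_force: 30.5
```

Emit:
jog_arm(
  rows=[
    [0.015,0.004,0.007,0,0,0,1],
    [0.028,0.008,0.011,0,0,0,1],
    [0.04,0.011,0.015,0,0,0,1],
    [0.053,0.015,0.017,0,0,0,1],
    [0.066,0.019,0.018,0,0,0,1],
    [0.079,0.023,0.019,0,0,0,1],
    [0.092,0.027,0.018,0,0,0,1],
    [0.105,0.031,0.017,0,0,0,1],
    [0.118,0.034,0.015,0,0,0,1],
    [0.131,0.038,0.011,0,0,0,1],
    [0.143,0.042,0.007,0,0,0,1],
    [0.154,0.045,0.003,0,0,0,1],
  ],
)

```text
clock: 5.48
position: [0.7063, 0.2727, 0.2981]
ee_rot: [[-0.283, 0.959, 0.001], [0.959, 0.283, 0.001], [0.001, 0.001, -1.0]]
force: [-4.5, 1.6, 2.5]
grip_width: 0.0095
gripper_force: 30.9
```

Emit:
jog_arm(
  rows=[
    [0.008,0.002,-0.003,0,0,0,1],
    [0.014,0.004,-0.005,0,0,0,1],
    [0.014,0.004,-0.005,0,0,0,1],
  ],
)

```text
clock: 5.85
position: [0.7071, 0.2729, 0.2975]
ee_rot: [[-0.283, 0.959, -0.027], [0.959, 0.283, -0.004], [0.004, -0.027, -1.0]]
force: [-67.3, -16.5, 45.1]
grip_width: 0.0096
gripper_force: 38.1
```

Run:
```python
from h import *
s=ctrl.observe(); print(s["position"],s["force"],s["joint_pos"].round(1))
im,d,P=cloud("scene"); cv2.imwrite("pics/s1.png",im[60:360,180:580,::-1].repeat(2,0).repeat(2,1))
# lid plane: points on lid
v,u=np.mgrid[0:400,0:640]
b=np.array([.959,.283]); h=np.array([.632,.25]); r=(P[...,:2]-h)@b; q=(P[...,:2]-h)@np.array([-.283,.959])
m=(np.abs(r)<.12)&(np.abs(q)>.1)&(np.abs(q)<.14)&(P[...,2]>.17)&(P[...,2]<.34)
A=np.c_[P[m][:,2],np.ones(m.sum())]; k=np.linalg.lstsq(A,r[m],rcond=None)[0]; print(m.sum(),k, "lid angle",np.pi/2+np.arctan(k[0]))
```

```text
[0.70705115 0.27285213 0.29749153] [-67.27878227 -16.45058385  45.0632349 ] [-36.1  37.6  22.5  62.8 -13.9  83.5   0.4]
944 [ 0.18213884 -0.01701068] lid angle 1.7509602077987938
```

View pics/s1.png

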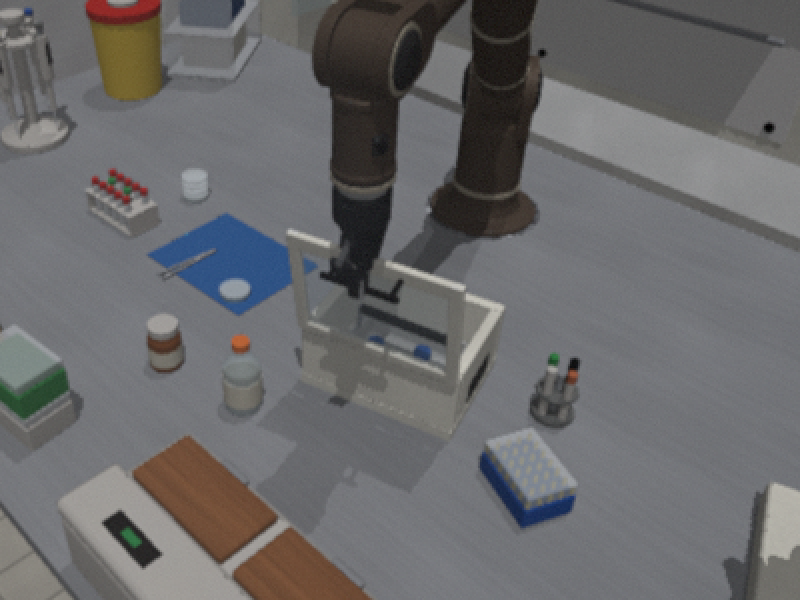

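The lid is at 1.75 rad, against its stop; the picture shows it upright at (380,270) with the gripper on its handle. Next: relieve the push, open slightly, and go up over the lid.

Emit:
jog_arm(
  rows=[
    [-0.014,-0.004,0.005,0,0,0,1],
    [-0.014,-0.004,0.005,0,0,0,0.5],
    [-0.014,-0.004,0.005,0,0,0,0.5],
    [-0.014,-0.004,0.005,0,0,0,0.5],
    [-0.014,-0.004,0.03,0,0,0,0.5],
    [-0.014,-0.004,0.06,0,0,0,0.5],
    [-0.014,-0.004,0.1,0,0,0,0.4],
    [-0.04,-0.01,0.11,0,0,0,0.4],
    [-0.09,-0.025,0.11,0,0,0,0.2],
    [-0.14,-0.04,0.11,0,0,0,0],
    [-0.19,-0.052,0.11,0,0,0,0],
    [-0.19,-0.052,0.11,0,0,0,0],
  ],
)

```text
clock: 7.4
position: [0.5275, 0.2225, 0.4029]
ee_rot: [[-0.282, 0.959, -0.001], [0.959, 0.282, 0.001], [0.001, -0.0, -1.0]]
force: [0.2, 0.8, -0.2]
grip_width: 0.0423
gripper_force: 0.0
```

Run:
```python
from h import *
s=ctrl.observe(); print(s["position"],s["force"],s["joint_pos"].round(1)); np.savez("st.npz",p=s["position"],R=s["ee_rot"])
im,d=ctrl.camera("wrist"); m=ctrl.camera_model("wrist"); print(m); cv2.imwrite("pics/w1.png",im[...,::-1]); np.savez("w1.npz",im=im,d=d)
im,d,P=cloud("scene")
b=np.array([.959,.283]); h=np.array([.632,.25]); r=(P[...,:2]-h)@b; q=(P[...,:2]-h)@np.array([-.283,.959])
m=(np.abs(r)<.12)&(np.abs(q)>.1)&(np.abs(q)<.14)&(P[...,2]>.17)&(P[...,2]<.34)
A=np.c_[P[m][:,2],np.ones(m.sum())]; k=np.linalg.lstsq(A,r[m],rcond=None)[0]; print(m.sum(),k, "lid angle",np.pi/2+np.arctan(k[0]))
```

```text
[0.52747584 0.22254424 0.40293606] [ 0.1827789   0.7755438  -0.24324422] [-46.3  13.1  23.8  84.6  -5.4  83.4  -6.1]
{'intrinsics': array([[309.70691629,   0.        , 318.83115644],
       [  0.        , 309.70691629, 199.37701111],
       [  0.        ,   0.        ,   1.        ]]), 'tool_from_camera': array([[-1.87656801e-04,  9.52341189e-01,  3.05034791e-01,
         7.85539850e-02],
       [ 9.99999976e-01,  2.12713696e-04, -4.89098884e-05,
        -7.25140337e-04],
       [-1.11463979e-04,  3.05034775e-01, -9.52341207e-01,
        -1.42776274e-01],
       [ 0.00000000e+00,  0.00000000e+00,  0.00000000e+00,
         1.00000000e+00]])}
969 [ 0.16330295 -0.01452703] lid angle 1.7326704257130574
```

View pics/w1.png

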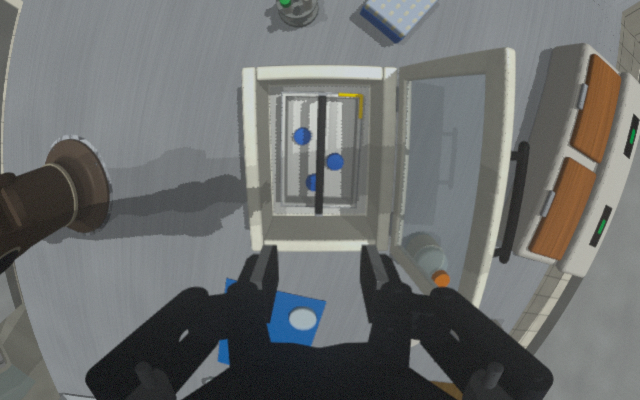

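The wrist view shows the lid open on the right and the tote bar from (321,97) to (319,213). The caps are inside and the yellow corner is at (352,98). I'll compute the bar's pose from the wrist depth.

```bash
cat >> h.py <<'E'
def wcloud(d,p,R):
    m=ctrl.camera_model("wrist"); K=np.array(m["intrinsics"]); T=np.array(m["tool_from_camera"])
    v,u=np.mgrid[0:400,0:640]; a=(u-K[0,2])/K[0,0]; b=(v-K[1,2])/K[0,0]; r=np.hypot(a,b)+1e-9
    t=np.tan(np.minimum(r,1.5))/r
    C=np.stack([a*t*d,-b*t*d,-d],-1); X=C@T[:3,:3].T+T[:3,3]
    X=X@R.T+p; X[d==0]=np.nan; return X
E
python3 - <<'E'
from h import *
f=np.load("w1.npz"); s=np.load("st.npz"); P=wcloud(f["d"],s["p"],s["R"]); im=f["im"]
for q in[(321,100),(320,155),(319,210),(253,150),(255,76),(330,120),(302,136)]: print(q,P[q[1],q[0]].round(4))
v,u=np.mgrid[0:400,0:640]
m=(u>308)&(u<332)&(v>90)&(v<220)&(P[...,2]>.1)&(P[...,2]<.13)
print(m.sum(),cv2.minAreaRect(P[m][:,:2].astype(np.float32)),np.median(P[m][:,2]))
E
```

```text
(321, 100) [0.506  0.3034 0.1155]
(320, 155) [0.5264 0.2292 0.1162]
(319, 210) [0.5481 0.1507 0.1169]
(253, 150) [0.4353 0.213  0.1298]
(255, 76) [0.4118 0.3117 0.1293]
(330, 120) [0.5302 0.2767 0.0254]
(302, 136) [0.4932 0.2394 0.0412]
1012 ((0.526982843875885, 0.22720956802368164), (0.012743801809847355, 0.18036195635795593), 14.31209659576416) 0.115768823202297
```

Emit:
jog_arm(
  rows=[
    [0,0.004,-0.05,0,0,-2,0],
    [0,0.004,-0.1,0,0,-2,0],
    [0,0.004,-0.15,0,0,-2,0],
    [0,0.004,-0.2,0,0,-2,0],
    [0,0.004,-0.25,0,0,-2,0],
    [0,0.004,-0.285,0,0,-2,0],
    [0,0.004,-0.314,0,0,-2,0],
    [0,0.004,-0.314,0,0,-2,0],
    [0,0.004,-0.314,0,0,-2,1],
    [0,0.004,-0.314,0,0,-2,1],
    [0,0.004,-0.314,0,0,-2,1],
    [0,0.004,-0.314,0,0,-2,1],
  ],
  grip_force=100,
)

```text
clock: 9.0
position: [0.5302, 0.2276, 0.0892]
ee_rot: [[-0.248, 0.969, 0.001], [0.969, 0.248, 0.001], [0.0, 0.001, -1.0]]
force: [-2.1, -1.0, 4.1]
grip_width: 0.0106
gripper_force: 98.2
```

Emit:
jog_arm(
  rows=[
    [-0.002,0,0.008,0,0,0,1],
    [-0.003,0,0.025,0,0,0,1],
    [-0.003,0,0.045,0,0,0,1],
    [-0.003,0,0.07,0,0,0,1],
    [-0.003,0,0.095,0,0,0,1],
    [-0.003,0,0.12,0,0,0,1],
    [-0.003,0,0.145,0,0,0,1],
    [-0.003,0,0.17,0,0,0,1],
    [-0.003,0,0.19,0,0,0,1],
    [-0.003,0,0.2,0,0,0,1],
    [-0.003,0,0.2,0,0,0,1],
    [-0.003,0,0.2,0,0,0,1],
  ],
)

```text
clock: 10.5
position: [0.5262, 0.2273, 0.2874]
ee_rot: [[-0.248, 0.969, -0.001], [0.969, 0.248, -0.001], [-0.0, -0.001, -1.0]]
force: [0.4, 0.5, -5.3]
grip_width: 0.0105
gripper_force: 97.7
```

Emit:
jog_arm(
  rows=[
    [0,-0.01,0,0,0,0,1],
    [0,-0.03,0,0,0,0,1],
    [0,-0.06,0,0,0,0,1],
    [0,-0.095,0,0,0,0,1],
    [0,-0.13,0,0,0,0,1],
    [0,-0.165,0,0,0,0,1],
    [0,-0.2,0,0,0,0,1],
    [0,-0.235,0,0,0,0,1],
    [0,-0.265,0,0,0,0,1],
    [0,-0.29,0,0,0,0,1],
    [0,-0.305,0,0,0,0,1],
    [0,-0.31,0,0,0,0,1],
  ],
)

```text
clock: 12.0
position: [0.5264, -0.0839, 0.2883]
ee_rot: [[-0.246, 0.969, -0.0], [0.969, 0.246, -0.0], [-0.0, -0.0, -1.0]]
force: [-0.3, 1.0, -4.7]
grip_width: 0.0101
gripper_force: 97.7
```

Emit:
jog_arm(
  rows=[
    [0,-0.01,0,0,0,2,1],
    [0,-0.03,0,0,0,5,1],
    [0,-0.05,0,0,0,9,1],
    [0,-0.075,0,0,0,13,1],
    [0,-0.1,0,0,0,17,1],
    [0,-0.12,0,0,0,21,1],
    [0,-0.135,0,0,0,25,1],
    [0,-0.14,0,0,0,28,1],
    [0,-0.14,0,0,0,30,1],
    [0,-0.14,0,0,0,30,1],
  ],
)

```text
clock: 13.25
position: [0.527, -0.2215, 0.2881]
ee_rot: [[-0.7, 0.714, -0.0], [0.714, 0.7, 0.001], [0.001, 0.0, -1.0]]
force: [-0.4, 0.6, -4.8]
grip_width: 0.0101
gripper_force: 97.7
```

Run:
```python
from h import *
s=ctrl.observe(); print(s["clock"],s["position"],s["force"],s["joint_pos"].round(1),s["ee_rot"].round(3))
R=s["ee_rot"]
# tote axes: x=tool y, z=-tool z
tx=R[:,1];tz=-R[:,2];ty=np.cross(tz,tx); d=56*tx+86*ty; d/=np.linalg.norm(d); print("d",d, "axis",np.cross(tz,d))
```

```text
13.25 [ 0.52698691 -0.22154729  0.28814657] [-0.43384621  0.57573597 -4.75922532] [-6.6 16.9 31.5 96.3 -9.4 69.5 71.6] [[-0.7    0.714 -0.   ]
 [ 0.714  0.7    0.001]
 [ 0.001  0.    -1.   ]]
d [-1.96945520e-01  9.80414209e-01  6.64425360e-04] axis [-9.80414421e-01 -1.96945583e-01  3.06550238e-05]
```

Emit:
jog_arm(
  rows=[
    [0,0.003,0,-3,-0.6,0,1],
    [0,0.006,0,-6,-1.2,0,1],
    [0,0.01,0,-9,-1.8,0,1],
    [0,0.013,0,-12,-2.4,0,1],
    [0,0.016,0,-14,-2.8,0,1],
    [0,0.018,0,-16,-3.2,0,1],
    [0,0.02,0,-18,-3.6,0,1],
    [0,0.022,0,-20,-4,0,1],
    [0,0.024,0,-22,-4.4,0,1],
    [0,0.026,0,-24,-4.8,0,1],
  ],
)

```text
clock: 14.5
position: [0.5268, -0.1953, 0.2882]
ee_rot: [[-0.684, 0.725, 0.082], [0.641, 0.651, -0.406], [-0.348, -0.225, -0.91]]
force: [-0.3, -0.7, -5.1]
grip_width: 0.0106
gripper_force: 97.8
```

Run:
```python
from h import *
s=ctrl.observe(); print(s["clock"],s["position"],s["force"],s["joint_pos"].round(1),s["ee_rot"].round(3))
```

```text
14.5 [ 0.52680643 -0.19530812  0.28821119] [-0.3258367  -0.66822544 -5.0921194 ] [-27.7  10.4  32.8 108.1  21.2  58.   38.2] [[-0.684  0.725  0.082]
 [ 0.641  0.651 -0.406]
 [-0.348 -0.225 -0.91 ]]
```

Emit:
jog_arm(
  rows=[
    [0,0.002,0,-2,-0.4,0,1],
    [0,0.004,0,-4,-0.8,0,1],
    [0,0.006,0,-6,-1.2,0,1],
    [0,0.008,0,-8,-1.6,0,1],
    [0,0.01,0,-10,-2,0,1],
    [0,0.012,0,-12,-2.4,0,1],
    [0,0.014,0,-14,-2.8,0,1],
    [0,0.016,0,-15,-3,0,1],
    [0,0.016,0,-15,-3,0,1],
    [0,0.016,0,-15,-3,0,1],
    [0,0.016,0,-15,-3,0,1],
    [0,0.016,0,-15,-3,0,1],
  ],
)

```text
clock: 16.0
position: [0.5267, -0.1808, 0.2884]
ee_rot: [[-0.661, 0.74, 0.125], [0.525, 0.575, -0.627], [-0.536, -0.349, -0.769]]
force: [-0.1, 0.5, -4.7]
grip_width: 0.0102
gripper_force: 97.9
```

Run:
```python
from h import *
s=ctrl.observe(); print(s["clock"],s["position"],s["force"],s["joint_pos"].round(1),s["ee_rot"].round(3),s["dq"].round(2))
p,R=s["position"],s["ee_rot"]
im,d=ctrl.camera("wrist"); cv2.imwrite("pics/w2.png",im[...,::-1])
tx=R[:,1];tz=-R[:,2];ty=np.cross(tz,tx); T=np.c_[tx,ty,tz]; o=p+R[:,2]*(.088-.0187); print("tote origin est",o,"corner",o+T@[.056,.086,.004],"tilt",np.degrees(np.arccos(tz[2])))
def caps(n,X,im):
    h=cv2.cvtColor(im,cv2.COLOR_RGB2HSV); L=(X-o)@T
    m=(h[...,0]>95)&(h[...,0]<125)&(h[...,1]>120)&(np.abs(L[...,0])<.065)&(np.abs(L[...,1])<.095)&(L[...,2]>-.005)&(L[...,2]<.05)
    k,lab,st,c=cv2.connectedComponentsWithStats(m.astype(np.uint8))
    for i in range(1,k):
        if st[i,4]>15: print(n,c[i].round(),st[i,4],(np.median(L[lab==i],0)*1000).round())
caps("wrist",wcloud(d,p,R),im)
for n in("top","scene"):
    im,d,P=cloud(n); caps(n,P,im); cv2.imwrite(f"pics/{n}3.png",im[...,::-1])
    if n=="scene":
        b=np.array([.959,.283]); h=np.array([.632,.25]); r=(P[...,:2]-h)@b; q=(P[...,:2]-h)@np.array([-.283,.959])
        m=(np.abs(r)<.12)&(np.abs(q)>.1)&(np.abs(q)<.14)&(P[...,2]>.17)&(P[...,2]<.34)
        A=np.c_[P[m][:,2],np.ones(m.sum())]; k=np.linalg.lstsq(A,r[m],rcond=None)[0]; print("lid",np.pi/2+np.arctan(k[0]))
```

```text
16.0 [ 0.5267414  -0.18076194  0.28840471] [-0.0818847   0.53010432 -4.66694217] [-38.2  11.8  32.5 113.9  39.7  59.2  16.1] [[-0.661  0.74   0.125]
 [ 0.525  0.575 -0.627]
 [-0.536 -0.349 -0.769]] [-0.07  0.07 -0.13  0.05  0.02  0.05  0.31]
tote origin est [ 0.53542683 -0.22422163  0.23512893] corner [ 0.5195334  -0.14433368  0.17257244] tilt 39.75640738680871
wrist [375. 129.] 4163 [36. 66. 23.]
scene [310. 149.] 38 [17. 70. 22.]
lid 1.7328314546174806
```

View pics/w2.png

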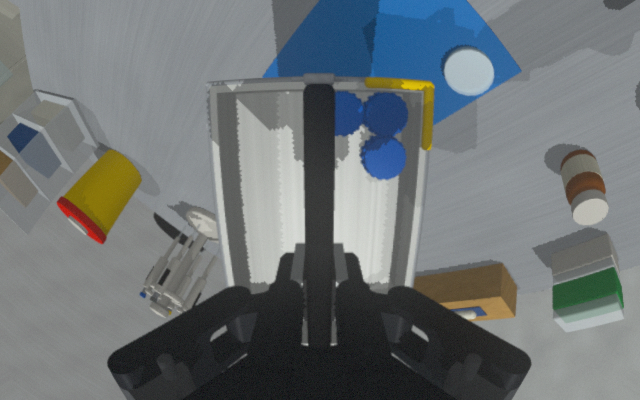

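The wrist view shows all three caps together in the yellow corner at (385,115), (345,115) and (385,157). By my estimate they are all within about 50 mm of the corner. The tote is tipped 40° and steady over the middle of the mat, its corner about 0.17 m up, and the lid is at 1.73 rad. I'm handing it in.

```bash
python3 -c "
from workcell import ctrl
print(ctrl.hand_in())"
```

```text
the job is handed in; nothing more can be done
None
```

I handed the job in with the tote held still over the middle of the mat, tipped about 40° towards its yellow corner, all three caps together in that corner and the lid open at about 1.73 rad; the hand-in gave no verdict.

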